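# Make up two insect-hotel kits

### The job

Make up two insect-hotel kits from the stock on the table: the reed bundle, the drilled bark log and the clay tube go into the pale wood tray; the bamboo bundle and the drilled square timber block go into the green tray. Stand each piece upright on the tray floor in a compartment of its own, setting it down gently rather than dropping it, and let it go. Do not shift the birch log or the glue bottle.

Things in the scene. Friction and masses are not known exactly. Their poses are not given: they have to be found in the camera images.
- reeds_mid (a point): Bundle of many thin straw-coloured reeds, round, 48 mm in diameter, with two black ties. Stands upright on the table, 100 mm high; the point is at its centre, half-way up, z along its length. (The five kit pieces and two bystanders stand in mixed order in a rough row along the world's y axis, nearer the robot than the trays, centres 80 mm or more apart.)
- bamboo_mid (a point): Bundle of seven thick green bamboo canes, 48 mm in diameter, with two orange ties. Stands upright on the table, 104 mm high; the point is at its centre, half-way up, z along its length.
- log_mid (a point): Round log with dark brown bark, 48 mm in diameter, its pale top cut drilled with seven small holes. Stands upright on the table, 90 mm high; the point is at its centre, half-way up, z along its length.
- block_mid (a point): Square pale timber block, 46 by 46 mm, its top drilled with nine small holes; x and y axes square to its faces; yaw up to 0.5 rad either way. Stands upright on the table, 96 mm high; the point is at its centre, half-way up, z along its length.
- tube_mid (a point): Terracotta-coloured round clay tube, 50 mm in diameter, dark bore seen at the top; gripped by its outside. Stands upright on the table, 94 mm high; the point is at its centre, half-way up, z along its length.
- pale_tray: Kit tray of pale bare wood, open-topped, fixed to the table. Outside 88 mm (its x) by 252 mm (its y), 40 mm high; walls and floor 6 mm thick, so its inner floor is 6 mm above the table. Two cross walls as high as the rim divide it into three equal compartments in a row along its y, each 76 by 76 mm inside, with centres at y = -82, 0 and +82 mm on its x = 0 line. Origin: centre of its underside, on the table; z up. Its y axis lies within 0.2 rad of the world's y axis.
- green_tray: Kit tray of dark green painted wood, open-topped, fixed to the table. Outside 88 mm (its x) by 252 mm (its y), 40 mm high; walls and floor 6 mm thick, so its inner floor is 6 mm above the table. Two cross walls as high as the rim divide it into three equal compartments in a row along its y, each 76 by 76 mm inside, with centres at y = -82, 0 and +82 mm on its x = 0 line. Origin: centre of its underside, on the table; z up. Its y axis lies within 0.2 rad of the world's y axis.
- birch_mid (a point): Bystander: white birch log, 50 mm in diameter, pale top without holes. Stands upright on the table, 86 mm high; the point is at its centre, half-way up, z along its length.
- glue_mid (a point): Bystander: blue glue bottle with a red cap, 48 mm in diameter. Stands upright on the table, 112 mm high; the point is at its centre, half-way up, z along its length.

How it is judged:
At the end, for the whole second after the job is handed in: Each piece is in its kit's tray, in any compartment of its own: centre within 22 mm of the tray's long centre line and 106 mm of its middle along it, on the floor (6 mm), upright (0.12 rad), at rest, released; birch log and glue bottle upright, within 20 mm of their start (x of reeds_mid in the frame of pale_tray between -0.022 and 0.022 m and y of reeds_mid in the frame of pale_tray between -0.106 and 0.106 m and z of reeds_mid in the frame of pale_tray between 0.05 and 0.062 m and angle between each of reeds_mid, bamboo_mid, log_mid, block_mid, tube_mid, birch_mid, glue_mid's own z axis and vertical below 0.12 rad and linear speed of each of reeds, bamboo, log, block, tube below 0.02 m/s and angular speed of each of reeds, bamboo, log, block, tube below 0.2 rad/s and contact force between the fingers and reeds below 0.1 N and x of bamboo_mid in the frame of green_tray between -0.022 and 0.022 m and y of bamboo_mid in the frame of green_tray between -0.106 and 0.106 m and z of bamboo_mid in the frame of green_tray between 0.052 and 0.064 m and contact force between the fingers and bamboo below 0.1 N and x of log_mid in the frame of pale_tray between -0.022 and 0.022 m and y of log_mid in the frame of pale_tray between -0.106 and 0.106 m and z of log_mid in the frame of pale_tray between 0.045 and 0.057 m and contact force between the fingers and log below 0.1 N and x of block_mid in the frame of green_tray between -0.022 and 0.022 m and y of block_mid in the frame of green_tray between -0.106 and 0.106 m and z of block_mid in the frame of green_tray between 0.048 and 0.06 m and contact force between the fingers and block below 0.1 N and x of tube_mid in the frame of pale_tray between -0.022 and 0.022 m and y of tube_mid in the frame of pale_tray between -0.106 and 0.106 m and z of tube_mid in the frame of pale_tray between 0.047 and 0.059 m and contact force between the fingers and tube below 0.1 N and distance of each of birch_mid, glue_mid from where it was at the start of the episode below 0.02 m); the robot touches nothing.
It fails at once if a piece of a kit is dropped, thrown or knocked over (moves faster than 0.65 m/s while not held) ((contact force between the fingers and reeds below 0.05 N and linear speed of reeds above 0.65 m/s) or (contact force between the fingers and bamboo below 0.05 N and linear speed of bamboo above 0.65 m/s) or (contact force between the fingers and log below 0.05 N and linear speed of log above 0.65 m/s) or (contact force between the fingers and block below 0.05 N and linear speed of block above 0.65 m/s) or (contact force between the fingers and tube below 0.05 N and linear speed of tube above 0.65 m/s)).
It fails at once if the birch log is moved by more than 20 mm (distance of birch_mid from where it was at the start of the episode above 0.02 m).
It fails at once if the glue bottle is moved by more than 20 mm (distance of glue_mid from where it was at the start of the episode above 0.02 m).
It also fails if it takes over 128 s, if anything falls off the work surface, if the arm or the gripper's body presses on something with over 40 N, if the wrist force passes 120 N, or if a joint passes its speed limit or range.

### The arm

A 6-joint arm with a two-finger parallel gripper is mounted at the origin on the work surface. World frame = base frame: x ahead of the robot, y to its left, z up, the work surface at z = 0. Lengths are in m, angles in rad, forces in N, time in s.
With the tool pointing down it reaches from about 0.375 to 0.9 m from the base axis. Payload 3.1 kg.
Tool frame: the origin (TCP) lies midway between the tips of the shut fingers; the grasp point (between the pads) lies 19 mm behind it; x points along the fingers, z is the direction in which the jaws open and shut, and the axes are right-handed (so a half turn about x gives the same grasp; the last joint's range is limited). The gripper opens to 87 mm and grips with 3 to 60 N. Pads are 19 mm wide; open, the fingers measure 117 mm over their backs; the gripper's body (75 mm by 190 mm) begins 51 mm behind the grasp point.
Start: joints at [-1.383, 0.527, 1.433, -0, 1.181, -0.178], TCP at [0.224, -0.584, 0.223] pointing down, gripper open.
Joint ranges: [-3.08, 3.08], [-0.75, 2.2], [0.22, 2.44], [-1.43, 4.57], [0, 2.65], [-2.85, 2.85]. Speed limits (rad/s): [2.79, 2.79, 3.14, 3.14, 3.14, 3.14].

### API

Orientations are given as a unit quaternion [x, y, z, w].
In Python, from rig import robot, optics, workorder gives the robot as it stands.
- The arm moves only by the tool arm_command, never from a script. Its argument "plan" is a list of rows, each a list of 7 numbers: the shift along the tool's x, y, z in cm, then the turn, a rotation vector about the tool's x, y, z in rad, then the finger opening in cm, from 0 to 8.7. In form: [[x, y, z, ax, ay, az, gripper], ...]. A call has 1 to 12 rows; each row shifts and turns the pose as measured when the row begins, along the tool's axes as they then stand; what a row does not reach is not made up. A row lasts 1/8 s, in which the tool goes at most 62.5 mm and 10.7 degrees, less where a joint would pass 70% of its speed; a pose out of reach is approached as far as the arm can. A call with a gripper value outside its range is refused whole. The fingers move at their own pace and stop on an object; "grip_force" is the grip in N (left out, the last holds). Time passes only in rows, so rows that do not move let the fingers close. It gives the time, the measured TCP pose, the force and the opening at its end, in the units of the state.
- robot.get_obs(): the state, without advancing time (a new reading comes with each control period).
- optics.camera(name): name is "side" or "top" or "wrist"; returns (picture, depth): 480x640x3 uint8, blue, green, red; 480x640 float32, m along the optical axis (not along the pixel's ray), 0 where there is no reading.
- optics.camera_info(name): a dict with "mtx" (3x3 intrinsics, pixels), "position" and "rotation" of the camera in the world; the wrist camera has in their place "tool_from_camera" (4x4, takes a point from camera to tool coordinates, whose origin is the TCP and whose axes are the tool frame's). Camera axes: x right, y down, z forward; pixel columns grow to the right and rows downward; lengths in m; the calibration is good to about 2 mm. A picture is of the moment at which its call begins: read the wrist's pose just before it. camera_info takes no time and is no camera call.
- workorder.hand_in(): hands the job in, once; it reports no verdict.
The state is a dict: "time": time; "q": joint angles; "joint_velocities": joint speeds; "joint_torque": joint torques, N m; "position": TCP position; "tool_rot": TCP orientation; "ft_force": force on the tool from outside, world axes, zero at the start; "moment": the same for the moment, N m; "grip_width": finger opening in m.
Only numpy, scipy, OpenCV 4.12 (cv2) and the standard library are available. Lean on these libraries where they do the work, as an engineer would, in place of code of your own. Each camera call takes 0.05 s, during which the arm holds its last target. There are 200 camera calls.

## Working session

There is one attempt and no reset: what is moved stays moved. The work goes in short steps, Python scripts to look and compute and a tool call to move; the robot and the scene stay as the last step left them, time stands still between calls to the robot, and variables do not carry over. Pictures are saved under pics/ and viewed, about 12 in all and at most 16, crops included, and the job is handed in when it is done.

Besides the shell and the picture viewer there is one more tool, called after ">>>" by a JSON object that holds its "api" and its "payload". arm_command: Moves the arm, as the interface text tells. Its arguments: {"type":"object","properties":{"plan":{"type":"array"},"grip_force":{"type":"number"}},"required":["plan"]}

```bash
mkdir -p pics
cat > h.py <<'E'
import numpy as np,cv2
from scipy.spatial.transform import Rotation as R
from rig import robot,optics,workorder
def cam(n):
    o=robot.get_obs(); im,d=optics.camera(n); i=optics.camera_info(n)
    if n=='wrist':
        T=np.eye(4);T[:3,:3]=R.from_quat(o['tool_rot']).as_matrix();T[:3,3]=o['position'];M=T@np.array(i['tool_from_camera'])
    else:
        M=np.eye(4);r=np.array(i['rotation']);M[:3,:3]=r if r.shape==(3,3) else R.from_quat(r).as_matrix();M[:3,3]=i['position']
    return im,d,np.array(i['mtx']),M
def cloud(d,K,M):
    v,u=np.mgrid[:d.shape[0],:d.shape[1]]
    P=np.stack([(u-K[0,2])/K[0,0]*d,(v-K[1,2])/K[1,1]*d,d],-1)@M[:3,:3].T+M[:3,3]
    P[d==0]=np.nan
    return P
E
python3 - <<'E'
from h import *
for n in ['top','side']:
    im,d,K,M=cam(n); cv2.imwrite(f'pics/{n}0.png',im); np.savez(f'{n}0.npz',im=im,d=d,K=K,M=M); print(n,M.round(3).tolist(),K[0,0])
o=robot.get_obs(); print(o)
E
```

```text
top [[0.016, -0.988, 0.153, 0.371], [-1.0, -0.017, -0.006, -0.0], [0.008, -0.153, -0.988, 1.032], [0.0, 0.0, 0.0, 1.0]] 605.8668484495782
side [[0.998, -0.053, 0.03, 0.47], [-0.057, -0.62, 0.783, -0.767], [-0.023, -0.783, -0.622, 0.692], [0.0, 0.0, 0.0, 1.0]] 529.4976400708672
{'time': 0.1, 'q': array([-1.38351351e+00,  5.28391506e-01,  1.43376943e+00, -1.54861755e-05,
        1.18137860e+00, -1.78490987e-01]), 'joint_velocities': array([ 0.00076784, -0.00063297, -0.00317287, -0.00040953,  0.00101125,
        0.00158562]), 'joint_torque': array([-2.73730338e-04, -4.40986919e+01, -1.77150428e+01,  6.35060831e-02,
        5.33646403e-02, -3.44850787e-05]), 'position': array([ 0.22345025, -0.58299249,  0.22165974]), 'tool_rot': array([ 0.40120591,  0.58308924, -0.40024395,  0.5821044 ]), 'ft_force': array([-0.47327268, -0.14052924, -0.19245237]), 'moment': array([0.02891191, 0.02570384, 0.00518612]), 'grip_width': 0.08735096282286703}
```

View pics/top0.png

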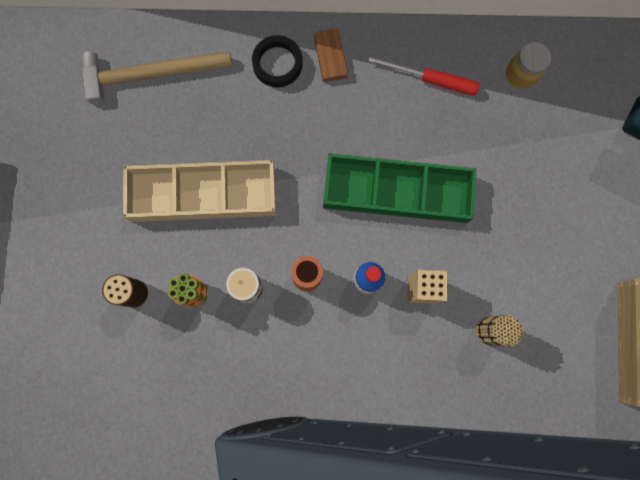

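View pics/side0.png

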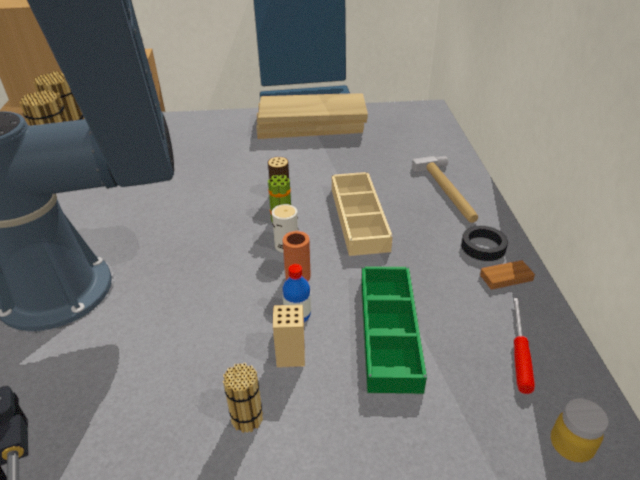

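Run:
```python
from h import *
for n in ['top','side']:
    f=np.load(n+'0.npz'); P=cloud(f['d'],f['K'],f['M']); z=P[...,2]
    m=((z>.075)&(z<.125)).astype(np.uint8); m=cv2.erode(m,np.ones((3,3),np.uint8))
    k,l,s,c=cv2.connectedComponentsWithStats(m)
    for i in range(1,k):
        if s[i,4]<150: continue
        q=P[l==i]; zt=np.percentile(q[:,2],95); t=q[q[:,2]>zt-.008]; lo,hi=np.percentile(t,[1,99],axis=0)
        r=cv2.minAreaRect((t[:,:2]*1000).astype(np.float32))
        print(n,c[i].round(),s[i,4],'zt',zt.round(4),'mid',((lo+hi)/2).round(4),'ext',(hi-lo).round(3),[np.round(a,1).tolist() for a in r], f['im'][l==i].mean(0).round())
```

```text
top [307. 272.] 696 zt 0.0976 mid [0.4641 0.0008 0.0946] ext [0.044 0.042 0.007] [[464.1, 0.6], [45.1, 44.9], 27.9] [ 43.  61. 104.]
top [371. 276.] 386 zt 0.1141 mid [ 0.461  -0.1006  0.1119] ext [0.021 0.021 0.007] [[461.0, -100.5], [21.6, 21.5], 0.0] [ 90.  59. 104.]
top [242. 284.] 695 zt 0.0897 mid [0.4444 0.101  0.0867] ext [0.044 0.044 0.008] [[444.2, 100.9], [46.3, 43.8], 46.4] [139. 174. 196.]
top [430. 286.] 797 zt 0.0994 mid [ 0.4463 -0.1922  0.0962] ext [0.043 0.044 0.008] [[446.3, -192.2], [44.9, 43.9], 88.3] [110. 145. 168.]
top [184. 289.] 665 zt 0.1073 mid [0.4337 0.189  0.1043] ext [0.04  0.039 0.008] [[433.8, 189.4], [40.8, 42.9], 89.2] [47. 98. 93.]
top [119. 290.] 698 zt 0.0934 mid [0.4322 0.2919 0.0906] ext [0.042 0.044 0.008] [[431.9, 292.2], [45.9, 44.0], 65.2] [104. 137. 160.]
top [504. 330.] 723 zt 0.103 mid [ 0.3791 -0.3055  0.1   ] ext [0.041 0.042 0.009] [[379.7, -305.5], [42.6, 43.8], 34.8] [ 83. 117. 137.]
side [289.   2.] 351 zt 0.0997 mid [0.4613 1.6521 0.0973] ext [0.239 0.031 0.011] [[471.4, 1654.0], [260.1, 34.1], 3.4] [75. 62. 43.]
side [566.  83.]
[... 797 characters left out ...]
. 216.]
side [ 43. 264.] 1769 zt 0.12 mid [ 0.0146 -0.021   0.1175] ext [0.102 0.088 0.011] [[32.6, -24.8], [134.7, 68.5], 47.9] [74. 67. 57.]
side [295. 242.] 426 zt 0.0951 mid [ 0.4663 -0.002   0.0916] ext [0.043 0.044 0.009] [[466.8, -1.9], [46.1, 44.4], 84.5] [ 44.  75. 135.]
side [294. 278.] 312 zt 0.1115 mid [ 0.4632 -0.1033  0.1083] ext [0.019 0.019 0.009] [[463.6, -103.2], [19.9, 19.1], 74.3] [ 84.  53. 101.]
side [287. 319.] 764 zt 0.0967 mid [ 0.4491 -0.1951  0.0933] ext [0.042 0.045 0.008] [[448.7, -194.9], [45.6, 42.6], 87.8] [116. 165. 192.]
side [241. 382.] 901 zt 0.1006 mid [ 0.3821 -0.3081  0.0973] ext [0.041 0.042 0.008] [[382.7, -308.3], [44.3, 43.0], 82.4] [ 79. 129. 153.]
```

Run:
```python
from h import *
for n in ['top','side']:
    f=np.load(n+'0.npz'); P=cloud(f['d'],f['K'],f['M']); z=P[...,2]
    for nm,ylo,yhi in [('pale',.07,.42),('green',-.31,.055)]:
        q=P[(z>.03)&(z<.05)&(P[...,0]>.515)&(P[...,0]<.72)&(P[...,1]>ylo)&(P[...,1]<yhi)]
        r=cv2.minAreaRect((q[:,:2]*1000).astype(np.float32)); print(n,nm,np.percentile(q[:,2],90).round(3),[np.round(a,1).tolist() for a in r],len(q))
o=robot.get_obs(); print(R.from_quat(o['tool_rot']).as_matrix().round(3))
```

```text
top pale 0.042 [[606.7, 189.8], [89.6, 243.4], 3.4] 2003
top green 0.042 [[617.8, -154.0], [252.5, 89.9], 85.0] 2178
side pale 0.04 [[609.0, 192.5], [89.1, 246.4], 3.2] 953
side green 0.04 [[619.5, -153.6], [257.0, 88.2], 84.9] 2120
[[-0.     0.934  0.358]
 [ 0.002  0.358 -0.934]
 [-1.     0.    -0.002]]
```

>>> {"api": "arm_command", "payload": {"plan": [[0,0,0,-0.172,0,0,8.7],[0,0,0,-0.172,0,0,8.7],[0,0,0,-0.172,0,0,8.7],[0,0,0,-0.172,0,0,8.7],[0,0,0,-0.172,0,0,8.7],[0,0,0,-0.172,0,0,8.7],[0,0,0,-0.172,0,0,8.7],[0,0,0,0,0,0,8.7]], "grip_force": 25}}

```text
time: 1.1
position: [0.2228, -0.5795, 0.2169]
tool_rot: [-0.009, 0.708, 0.017, 0.706]
ft_force: [0.4, 0.9, -0.2]
grip_width: 0.087
```

>>> {"api": "arm_command", "payload": {"plan": [[0,4.6,2.65,0,0,0,8.7],[0,4.6,2.65,0,0,0,8.7],[0,4.6,2.65,0,0,0,8.7],[0,4.6,2.65,0,0,0,8.7],[0,4.6,2.65,0,0,0,8.7],[0,4.6,2.65,0,0,0,8.7],[0,0,0,0,0,0,8.7]]}}

```text
time: 1.98
position: [0.3774, -0.2921, 0.2183]
tool_rot: [0.001, 0.708, 0.008, 0.707]
ft_force: [-0.0, -0.8, 0.1]
grip_width: 0.0875
```

```bash
cat >> h.py <<'E'
RT=R.from_euler('y',90,degrees=True)
def need(x,y,z=None):
    o=robot.get_obs(); r=R.from_quat(o['tool_rot']); p=o['position']
    d=np.array([x,y,p[2] if z is None else z])-p
    print('t',round(o['time'],2),'pos',p.round(4),'f',o['ft_force'].round(1),'w',round(o['grip_width'],4))
    print('shift cm',(r.inv().apply(d)*100).round(2),'turn',(r.inv()*RT).as_rotvec().round(3))
E
python3 - <<'E'
from h import *
need(.381,-.307,.062)
im,d,K,M=cam('wrist'); cv2.imwrite('pics/w1.png',im)
P=cloud(d,K,M); z=P[...,2]; q=P[(z>.088)&(z<.112)&(np.hypot(P[...,0]-.381,P[...,1]+.307)<.04)]
print(len(q), np.percentile(q[:,2],95) if len(q) else 0, [np.round(a,1) for a in cv2.minEnclosingCircle((q[:,:2]*1000).astype(np.float32))], q.mean(0) if len(q) else 0)
E
```

```text
t 1.98 pos [ 0.3774 -0.2921  0.2183] f [-0.  -0.8  0.1] w 0.0875
shift cm [15.61 -1.69  0.37] turn [ 0.01  -0.001 -0.012]
3334 0.10099374624178299 [array([ 380.5, -306.5]), np.float64(23.9)] [ 0.38037139 -0.30513368  0.09933602]
```

View pics/w1.png

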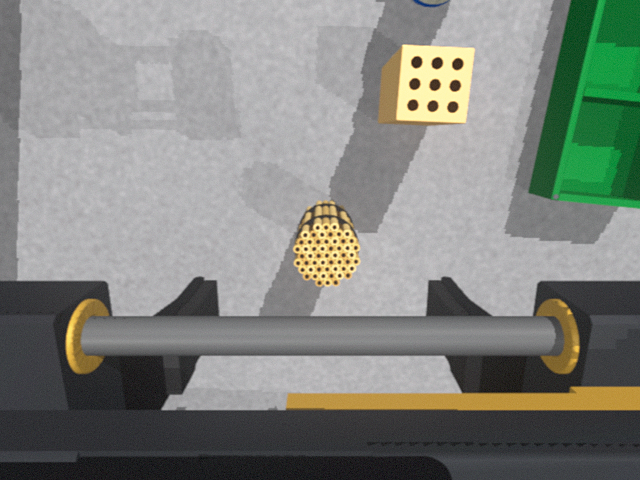

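>>> {"api": "arm_command", "payload": {"plan": [[0,-1.6,0.4,0.01,0,-0.012,8.7],[0,0,0,0,0,0,8.7],[4,0,0,0,0,0,8.7],[4,0,0,0,0,0,8.7],[4,0,0,0,0,0,8.7],[0,0,0,0,0,0,8.7]]}}

```text
time: 2.78
position: [0.3812, -0.3231, 0.0961]
tool_rot: [0.002, 0.706, -0.01, 0.708]
ft_force: [0.3, 0.5, 0.6]
grip_width: 0.0871
```

Run:
```python
from h import *
need(.3805,-.3065,.058)
```

```text
t 2.77 pos [ 0.3812 -0.3231  0.0961] f [0.3 0.5 0.6] w 0.0871
shift cm [ 3.8   1.7  -0.11] turn [-0.017  0.003  0.01 ]
```

>>> {"api": "arm_command", "payload": {"plan": [[0,1.6,-0.1,0,0,0,8.7],[0,0,0,0,0,0,8.7],[0,0,0,0,0,0,8.7]]}}

```text
time: 3.15
position: [0.3814, -0.3087, 0.0992]
tool_rot: [0.001, 0.705, -0.012, 0.71]
ft_force: [0.2, -0.3, -0.1]
grip_width: 0.0867
```

Run:
```python
from h import *
need(.3805,-.3065,.058)
print(robot.get_obs()['joint_velocities'].round(3))
need(.3805,-.3065,.058)
optics.camera('wrist')
need(.3805,-.3065,.058)
```

```text
t 3.15 pos [ 0.3814 -0.3087  0.0992] f [ 0.2 -0.3 -0.1] w 0.0867
shift cm [ 4.11  0.28 -0.12] turn [-0.019  0.007  0.015]
[ 0.006 -0.019  0.014  0.002  0.014  0.001]
t 3.15 pos [ 0.3814 -0.3087  0.0992] f [ 0.2 -0.3 -0.1] w 0.0867
shift cm [ 4.11  0.28 -0.12] turn [-0.019  0.007  0.015]
t 3.2 pos [ 0.3812 -0.3084  0.0991] f [-0.1  0.1  0.8] w 0.0869
shift cm [ 4.11  0.25 -0.1 ] turn [-0.019  0.007  0.014]
```

>>> {"api": "arm_command", "payload": {"plan": [[2,0.2,-0.1,-0.018,0.006,0.012,8.7],[2.1,0,0,0,0,0,8.7],[0,0,0,0,0,0,8.7]]}}

```text
time: 3.58
position: [0.3812, -0.3075, 0.0567]
tool_rot: [-0.002, 0.706, -0.001, 0.708]
ft_force: [0.4, 0.1, 0.5]
grip_width: 0.0866
```

Run:
```python
from h import *
need(.3805,-.3065,.058)
```

```text
t 3.58 pos [ 0.3812 -0.3075  0.0567] f [0.4 0.1 0.5] w 0.0866
shift cm [-0.13  0.1  -0.07] turn [0.001 0.002 0.004]
```

>>> {"api": "arm_command", "payload": {"plan": [[0,0,0,0,0,0,3],[0,0,0,0,0,0,3],[0,0,0,0,0,0,3],[0,0,0,0,0,0,3],[0,0,0,0,0,0,3],[0,0,0,0,0,0,3],[0,0,0,0,0,0,3],[0,0,0,0,0,0,3]], "grip_force": 25}}

```text
time: 4.58
position: [0.3816, -0.308, 0.0576]
tool_rot: [-0.003, 0.706, -0.001, 0.708]
ft_force: [0.8, 0.2, -1.2]
grip_width: 0.0475
```

>>> {"api": "arm_command", "payload": {"plan": [[-1.5,0,0,0,0,0,3],[-3,0,0,0,0,0,3],[-3.5,0,0,0,0,0,3],[-3.5,0,0,0,0,0,3],[-3,0,0,0,0,0,3],[0,0,0,0,0,0,3],[0,2,1.1,0,0,0,3],[0,3.5,2,0,0,0,3],[0,4,2.3,0,0,0,3],[0,4,2.3,0,0,0,3],[0,3,2,0,0,0,3],[0,0,0,0,0,0,3]]}}

```text
time: 6.08
position: [0.477, -0.1359, 0.2069]
tool_rot: [-0.001, 0.708, -0.002, 0.707]
ft_force: [0.0, -0.1, -0.5]
grip_width: 0.0474
```

Run:
```python
from h import *
need(.613,.106,.21)
```

```text
t 6.08 pos [ 0.477  -0.1359  0.2069] f [ 0.  -0.1 -0.5] w 0.0474
shift cm [-0.41 24.21 13.57] turn [-0.001 -0.001  0.004]
```

>>> {"api": "arm_command", "payload": {"plan": [[0,2,1.1,0,0,0,3],[0,4,2.25,0,0,0,3],[0,4.5,2.5,0,0,0,3],[0,4.5,2.5,0,0,0,3],[0,4.5,2.5,0,0,0,3],[0,3.5,2,0,0,0,3],[0,1.5,0.8,0,0,0,3],[0,0,0,0,0,0,3]]}}

```text
time: 7.08
position: [0.6125, 0.1081, 0.1982]
tool_rot: [0.001, 0.713, -0.005, 0.701]
ft_force: [0.7, -0.9, -0.6]
grip_width: 0.0474
```

Run:
```python
from h import *
need(.613,.106,.064)
im,d,K,M=cam('wrist'); cv2.imwrite('pics/w2.png',im); np.savez('w2.npz',d=d,K=K,M=M)
im,d,K,M=cam('side'); cv2.imwrite('pics/s2.png',im)
```

```text
t 7.08 pos [0.6125 0.1081 0.1982] f [ 0.7 -0.9 -0.6] w 0.0474
shift cm [13.42 -0.12  0.27] turn [-0.008 -0.016  0.006]
```

View pics/w2.png

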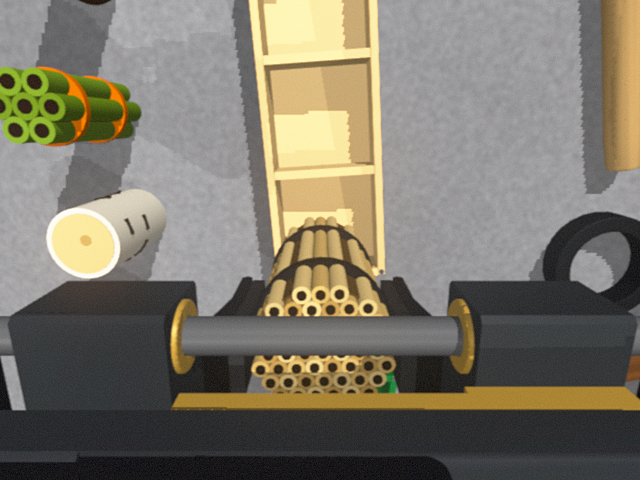

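View pics/s2.png

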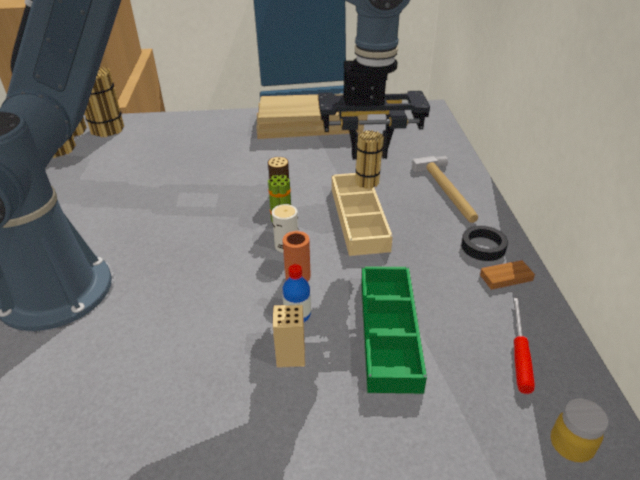

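Run:
```python
from h import *
f=np.load('w2.npz');P=cloud(f['d'],f['K'],f['M']); z=P[...,2]
yax=np.array([-np.sin(.058),np.cos(.058)])
c=np.array([.608,.1875]); xa=np.array([yax[1],-yax[0]])
m=(z>.03)&(z<.05)&(abs(P[...,0]-.608)<.07)&(P[...,1]>.1)&(P[...,1]<.3)
q=P[m][:,:2]-c; a=q@xa; b=q@yax
print('rim z',np.median(P[m][:,2]))
h,e=np.histogram(b[abs(a)<.03],bins=np.arange(-.08,.11,.002)); print([(round(x,3),n) for x,n in zip(e,h) if n>20])
for lo,hi in [(-.03,0),(0,.03),(.05,.08)]:
    s=(b>lo)&(b<hi); print(lo,np.percentile(a[s],[1,99]).round(4), s.sum())
print(f['M'][:3,3])
```

```text
rim z 0.03955943199573145
[(np.float64(-0.048), np.int64(54)), (np.float64(-0.046), np.int64(205)), (np.float64(-0.044), np.int64(213)), (np.float64(-0.042), np.int64(251)), (np.float64(0.034), np.int64(229)), (np.float64(0.036), np.int64(259)), (np.float64(0.038), np.int64(258)), (np.float64(0.04), np.int64(188))]
-0.03 [-0.0428  0.0447] 777
0 [-0.0429  0.0448] 852
0.05 [-0.043   0.0446] 784
[0.61582073 0.1801447  0.3596177 ]
```

>>> {"api": "arm_command", "payload": {"plan": [[1,-0.5,0.1,-0.008,-0.016,0.006,3],[2.5,0,0,0,0,0,3],[3,0,0,0,0,0,3],[3,0,0,0,0,0,3],[2,0,0,0,0,0,3],[0.6,0,0,0,0,0,3],[0,0,0,0,0,0,3]]}}

```text
time: 8.05
position: [0.6094, 0.0888, 0.0769]
tool_rot: [0.004, 0.708, -0.007, 0.707]
ft_force: [-0.0, -0.1, -1.0]
grip_width: 0.0477
```

Run:
```python
from h import *
need(.614,.103,.064)
```

```text
t 8.05 pos [0.6094 0.0888 0.0769] f [-0.  -0.1 -1. ] w 0.0477
shift cm [1.28 1.44 0.44] turn [-0.015 -0.001  0.004]
```

>>> {"api": "arm_command", "payload": {"plan": [[0,1.4,0.4,-0.014,0,0.004,3],[0,0,0,0,0,0,3],[0,0,0,0,0,0,3]]}}

```text
time: 8.43
position: [0.6157, 0.1035, 0.0796]
tool_rot: [0.0, 0.706, 0.0, 0.708]
ft_force: [-0.4, 0.4, -0.3]
grip_width: 0.0475
```

Run:
```python
from h import *
need(.614,.103,.064)
```

```text
t 8.43 pos [0.6157 0.1035 0.0796] f [-0.4  0.4 -0.3] w 0.0475
shift cm [ 1.56 -0.05 -0.17] turn [-0.     0.004 -0.   ]
```

Lower, gently onto the floor.

>>> {"api": "arm_command", "payload": {"plan": [[0.8,0,-0.1,0,0,0,3],[0.5,0,0,0,0,0,3],[0.3,0,0,0,0,0,3],[0.1,0,0,0,0,0,3]]}}

```text
time: 8.93
position: [0.6149, 0.104, 0.0634]
tool_rot: [0.0, 0.706, 0.0, 0.709]
ft_force: [-2.8, 0.2, 12.1]
grip_width: 0.0474
```

Run:
```python
from h import *
need(.614,.103,.0635)
```

```text
t 8.93 pos [0.6149 0.104  0.0634] f [-2.8  0.2 12.1] w 0.0474
shift cm [-0.01 -0.1  -0.09] turn [ 0.     0.004 -0.001]
```

>>> {"api": "arm_command", "payload": {"plan": [[-0.05,0,0,0,0,0,4.9],[0,0,0,0,0,0,5.5],[0,0,0,0,0,0,7],[0,0,0,0,0,0,8.7],[0,0,0,0,0,0,8.7],[-1,0,0,0,0,0,8.7],[-3,0,0,0,0,0,8.7],[-4,0,0,0,0,0,8.7],[-4,0,0,0,0,0,8.7],[-2,0,0,0,0,0,8.7],[0,0,0,0,0,0,8.7]]}}

```text
time: 10.3
position: [0.6146, 0.1036, 0.2104]
tool_rot: [0.0, 0.705, 0.0, 0.709]
ft_force: [-0.9, 0.6, -0.5]
grip_width: 0.0868
```

>>> {"api": "arm_command", "payload": {"plan": [[0,-2,-3,0,0,0,8.7],[0,-2.5,-3.5,0,0,0,8.7],[0,-2.5,-3.5,0,0,0,8.7],[0,-2.5,-3.5,0,0,0,8.7],[0,-1,-1.5,0,0,0,8.7],[0,0,0,0,0,0,8.7]]}}

```text
time: 11.05
position: [0.4569, -0.0031, 0.205]
tool_rot: [0.0, 0.708, 0.001, 0.707]
ft_force: [0.9, 0.0, -0.3]
grip_width: 0.087
```

```bash
cat >> h.py <<'E'
def top(x,y,h):
    im,d,K,M=cam('wrist'); P=cloud(d,K,M); z=P[...,2]; q=P[(z>h-.012)&(z<h+.012)&(np.hypot(P[...,0]-x,P[...,1]-y)<.04)]
    if len(q): 
        p=(q[:,:2]*1000).astype(np.float32); print(len(q),np.percentile(q[:,2],90).round(4),[np.round(a,1) for a in cv2.minEnclosingCircle(p)],[np.round(a,1) for a in cv2.minAreaRect(p)])
    else: print('none')
    return im
E
python3 - <<'E'
from h import *
need(.465,-.001,.055); cv2.imwrite('pics/w3.png',top(.465,-.001,.094))
need(.465,-.001,.055)
E
```

```text
t 11.05 pos [ 0.4569 -0.0031  0.205 ] f [ 0.9  0.  -0.3] w 0.087
shift cm [15.    0.18  0.82] turn [ 0.001 -0.001 -0.002]
4270 0.095 [array([466.4,   1.3]), np.float64(25.2)] [array([466.5,   1.6]), array([49.5, 49.1]), np.float64(76.0)]
t 11.1 pos [ 0.4577 -0.0029  0.205 ] f [-0.6 -0.5 -0.8] w 0.087
shift cm [15.    0.16  0.74] turn [ 0.002 -0.001 -0.002]
```

View pics/w3.png

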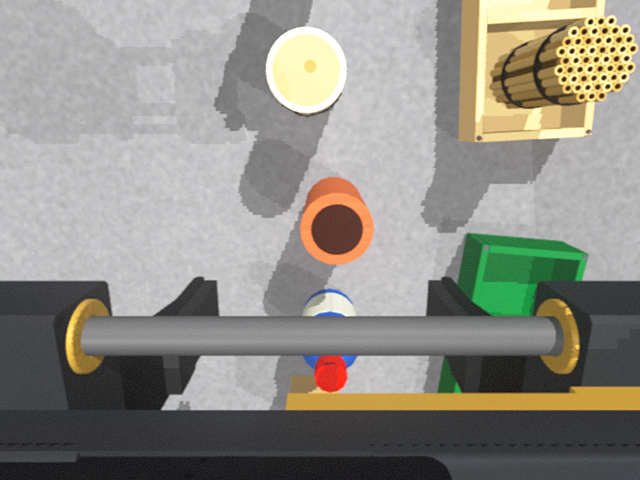

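>>> {"api": "arm_command", "payload": {"plan": [[0,0.4,0.9,0,0,0,8.7],[2.5,0,0,0,0,0,8.7],[4,0,0,0,0,0,8.7],[3,0,0,0,0,0,8.7],[0,0,0,0,0,0,8.7],[0,0,0,0,0,0,8.7]]}}

```text
time: 11.85
position: [0.4788, 0.0041, 0.108]
tool_rot: [-0.002, 0.703, 0.003, 0.711]
ft_force: [-0.6, -0.2, 0.4]
grip_width: 0.0873
```

Run:
```python
from h import *
need(.4665,.0013,.053)
```

```text
t 11.85 pos [0.4788 0.0041 0.108 ] f [-0.6 -0.2  0.4] w 0.0873
shift cm [ 5.48 -0.27 -1.29] turn [ 0.006  0.012 -0.001]
```

>>> {"api": "arm_command", "payload": {"plan": [[0,-0.3,-1.3,0.006,0.012,0,8.7],[0,0,0,0,0,0,8.7],[0,0,0,0,0,0,8.7],[2,0,0,0,0,0,8.7],[3,0,0,0,0,0,8.7],[0.3,0,0,0,0,0,8.7],[0,0,0,0,0,0,8.7]]}}

```text
time: 12.72
position: [0.4698, -0.0002, 0.0589]
tool_rot: [-0.001, 0.703, -0.001, 0.711]
ft_force: [0.7, 0.0, 0.0]
grip_width: 0.0868
```

Run:
```python
from h import *
need(.4665,.0013,.053)
```

```text
t 12.72 pos [ 4.698e-01 -2.000e-04  5.890e-02] f [0.7 0.  0. ] w 0.0868
shift cm [ 0.59  0.15 -0.33] turn [-0.     0.011  0.002]
```

>>> {"api": "arm_command", "payload": {"plan": [[0.5,0.1,-0.3,0,0.01,0,8.7],[0,0,0,0,0,0,8.7],[0,0,0,0,0,0,3],[0,0,0,0,0,0,3],[0,0,0,0,0,0,3],[0,0,0,0,0,0,3],[0,0,0,0,0,0,3],[0,0,0,0,0,0,3],[0,0,0,0,0,0,3],[0,0,0,0,0,0,3]]}}

```text
time: 13.98
position: [0.4676, 0.0006, 0.0559]
tool_rot: [-0.001, 0.706, -0.001, 0.709]
ft_force: [-1.8, 1.4, 0.9]
grip_width: 0.0496
```

>>> {"api": "arm_command", "payload": {"plan": [[-1.5,0,0,0,0,0,3],[-3,0,0,0,0,0,3],[-3.5,0,0,0,0,0,3],[-3.5,0,0,0,0,0,3],[-3,0,0,0,0,0,3],[0,0,0,0,0,0,3],[0,2,1.6,0,0,0,3],[0,4,3,0,0,0,3],[0,4.5,3.5,0,0,0,3],[0,4.5,3.5,0,0,0,3],[0,2.5,2,0,0,0,3],[0,0,0,0,0,0,3]]}}

```text
time: 15.48
position: [0.5998, 0.1806, 0.1888]
tool_rot: [0.0, 0.714, -0.002, 0.7]
ft_force: [0.6, -0.5, -1.9]
grip_width: 0.0496
```

Run:
```python
from h import *
need(.609,.1845,.062)
```

```text
t 15.47 pos [0.5998 0.1806 0.1888] f [ 0.6 -0.5 -1.9] w 0.0496
shift cm [12.65  0.43  1.15] turn [-0.003 -0.019  0.003]
```

>>> {"api": "arm_command", "payload": {"plan": [[0,0.4,0.9,0,-0.018,0,3],[0,0,0,0,0,0,3],[0,0,0,0,0,0,3],[2.5,0,0,0,0,0,3],[3,0,0,0,0,0,3],[1.5,0,0,0,0,0,3],[0,0,0,0,0,0,3],[0,0,0,0,0,0,3]]}}

```text
time: 16.48
position: [0.6067, 0.1797, 0.1164]
tool_rot: [0.001, 0.708, -0.005, 0.706]
ft_force: [-0.4, 0.6, -1.6]
grip_width: 0.0494
```

Run:
```python
from h import *
need(.609,.1845,.062)
```

```text
t 16.48 pos [0.6067 0.1797 0.1164] f [-0.4  0.6 -1.6] w 0.0494
shift cm [5.44 0.51 0.24] turn [-0.009 -0.003  0.005]
```

>>> {"api": "arm_command", "payload": {"plan": [[0,0.5,0.2,-0.009,-0.003,0.005,3],[0,0,0,0,0,0,3],[0,0,0,0,0,0,3],[1.5,0,0,0,0,0,3],[1.8,0,0,0,0,0,3],[1,0,0,0,0,0,3],[0,0,0,0,0,0,3],[0,0,0,0,0,0,3]]}}

```text
time: 17.48
position: [0.6099, 0.1854, 0.0715]
tool_rot: [-0.0, 0.706, 0.001, 0.708]
ft_force: [0.0, 0.1, -1.2]
grip_width: 0.0493
```

Run:
```python
from h import *
need(.609,.1845,.062)
```

```text
t 17.48 pos [0.6099 0.1854 0.0715] f [ 0.   0.1 -1.2] w 0.0493
shift cm [ 0.95 -0.09 -0.09] turn [ 0.001  0.002 -0.001]
```

>>> {"api": "arm_command", "payload": {"plan": [[0.5,0,0,0,0,0,3],[0.3,0,0,0,0,0,3],[0.15,0,0,0,0,0,3],[0,0,0,0,0,0,3]]}}

```text
time: 17.98
position: [0.6108, 0.1855, 0.0625]
tool_rot: [-0.0, 0.705, 0.001, 0.709]
ft_force: [-0.1, -0.2, -1.6]
grip_width: 0.0495
```

>>> {"api": "arm_command", "payload": {"plan": [[0.15,0,0,0,0,0,3],[0.05,0,0,0,0,0,3]]}}

```text
time: 18.23
position: [0.6111, 0.1857, 0.0619]
tool_rot: [0.0, 0.705, 0.001, 0.709]
ft_force: [-1.2, -0.1, 1.3]
grip_width: 0.0498
```

>>> {"api": "arm_command", "payload": {"plan": [[0.05,0,0,0,0,0,5.2],[0,0,0,0,0,0,6],[0,0,0,0,0,0,8.7],[0,0,0,0,0,0,8.7],[0,0,0,0,0,0,8.7],[-1,0,0,0,0,0,8.7],[-3,0,0,0,0,0,8.7],[-4,0,0,0,0,0,8.7],[-4,0,0,0,0,0,8.7],[-2,0,0,0,0,0,8.7],[0,0,0,0,0,0,8.7]]}}

```text
time: 19.6
position: [0.6116, 0.1855, 0.2091]
tool_rot: [0.0, 0.703, 0.001, 0.711]
ft_force: [-0.5, 0.7, -0.8]
grip_width: 0.0872
```

>>> {"api": "arm_command", "payload": {"plan": [[0,1.5,-2.5,0,0,0,8.7],[0,2.5,-4,0,0,0,8.7],[0,2.5,-4.5,0,0,0,8.7],[0,2.5,-4.5,0,0,0,8.7],[0,1,-2,0,0,0,8.7],[0,0,0,0,0,0,8.7],[0,0,0,0,0,0,8.7]]}}

```text
time: 20.48
position: [0.4318, 0.2858, 0.2029]
tool_rot: [0.0, 0.705, -0.001, 0.71]
ft_force: [-0.1, 0.3, -0.9]
grip_width: 0.0869
```

Run:
```python
from h import *
cv2.imwrite('pics/w4.png',top(.434,.29,.09))
need(.434,.29,.051)
```

```text
4005 0.0912 [array([434.6, 294.2]), np.float64(24.2)] [array([434.5, 294.3]), array([47.9, 47.3]), np.float64(88.3)]
t 20.52 pos [0.4319 0.2857 0.2028] f [ 0.2 -0.7  0.1] w 0.0868
shift cm [15.18  0.43  0.11] turn [-0.002  0.007  0.   ]
```

View pics/w4.png

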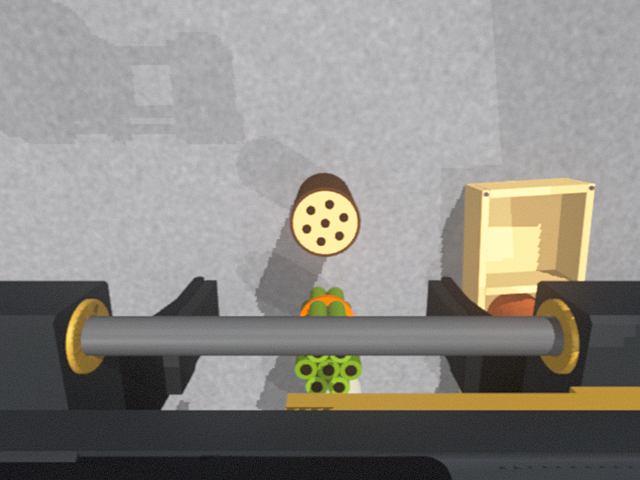

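>>> {"api": "arm_command", "payload": {"plan": [[0,0.8,0.2,0,0.007,0,8.7],[0,0,0,0,0,0,8.7],[0,0,0,0,0,0,8.7],[2.5,0,0,0,0,0,8.7],[4,0,0,0,0,0,8.7],[3,0,0,0,0,0,8.7],[0,0,0,0,0,0,8.7],[0,0,0,0,0,0,8.7]]}}

```text
time: 21.52
position: [0.4411, 0.2937, 0.1073]
tool_rot: [0.003, 0.705, -0.002, 0.71]
ft_force: [-0.9, -0.9, -0.1]
grip_width: 0.0869
```

Run:
```python
from h import *
need(.4345,.2942,.051)
```

```text
t 21.52 pos [0.4411 0.2937 0.1073] f [-0.9 -0.9 -0.1] w 0.0869
shift cm [ 5.62  0.04 -0.7 ] turn [-0.007  0.007 -0.002]
```

>>> {"api": "arm_command", "payload": {"plan": [[0,0,-0.7,-0.007,0.007,-0.002,8.7],[0,0,0,0,0,0,8.7],[0,0,0,0,0,0,8.7],[2,0,0,0,0,0,8.7],[2.5,0,0,0,0,0,8.7],[0.9,0,0,0,0,0,8.7],[0,0,0,0,0,0,8.7],[0,0,0,0,0,0,8.7]]}}

```text
time: 22.52
position: [0.4381, 0.2959, 0.0579]
tool_rot: [0.001, 0.703, 0.002, 0.711]
ft_force: [0.9, 0.3, 0.3]
grip_width: 0.0869
```

Run:
```python
from h import *
need(.4345,.2942,.051)
```

```text
t 22.52 pos [0.4381 0.2959 0.0579] f [0.9 0.3 0.3] w 0.0869
shift cm [ 0.69 -0.17 -0.37] turn [ 0.001  0.012 -0.005]
```

>>> {"api": "arm_command", "payload": {"plan": [[0.5,-0.1,-0.3,0,0.011,-0.004,8.7],[0,0,0,0,0,0,8.7],[0,0,0,0,0,0,3],[0,0,0,0,0,0,3],[0,0,0,0,0,0,3],[0,0,0,0,0,0,3],[0,0,0,0,0,0,3],[0,0,0,0,0,0,3],[0,0,0,0,0,0,3],[0,0,0,0,0,0,3]]}}

```text
time: 23.78
position: [0.4358, 0.2952, 0.0541]
tool_rot: [0.0, 0.706, 0.001, 0.708]
ft_force: [-0.5, 0.3, 0.1]
grip_width: 0.0477
```

>>> {"api": "arm_command", "payload": {"plan": [[-1.5,0,0,0,0,0,3],[-3,0,0,0,0,0,3],[-3.5,0,0,0,0,0,3],[-3.5,0,0,0,0,0,3],[-2,0,0,0,0,0,3],[0,0,0,0,0,0,3],[0,-0.3,2.5,0,0,0,3],[0,-0.7,4,0,0,0,3],[0,-0.8,4.5,0,0,0,3],[0,-0.7,4,0,0,0,3],[0,-0.3,2,0,0,0,3],[0,0,0,0,0,0,3]]}}

```text
time: 25.28
position: [0.6046, 0.265, 0.1914]
tool_rot: [-0.001, 0.71, 0.001, 0.704]
ft_force: [-0.4, -0.9, -1.2]
grip_width: 0.0473
```

Run:
```python
from h import *
need(.604,.266,.060)
```

```text
t 25.27 pos [0.6046 0.265  0.1914] f [-0.4 -0.9 -1.2] w 0.0473
shift cm [13.14  0.11  0.04] turn [ 0.003 -0.007  0.001]
```

>>> {"api": "arm_command", "payload": {"plan": [[0,0,0,0,-0.006,0,3],[0,0,0,0,0,0,3],[2.5,0,0,0,0,0,3],[3,0,0,0,0,0,3],[1.5,0,0,0,0,0,3],[0,0,0,0,0,0,3],[0,0,0,0,0,0,3]]}}

```text
time: 26.15
position: [0.5984, 0.2672, 0.1211]
tool_rot: [-0.003, 0.708, 0.002, 0.706]
ft_force: [0.4, -0.0, -1.1]
grip_width: 0.0475
```

Run:
```python
from h import *
need(.604,.266,.060)
```

```text
t 26.15 pos [0.5984 0.2672 0.1211] f [ 0.4 -0.  -1.1] w 0.0475
shift cm [ 6.11 -0.12  0.58] turn [ 0.007 -0.004  0.001]
```

>>> {"api": "arm_command", "payload": {"plan": [[0,-0.1,0.5,0.006,-0.003,0,3],[0,0,0,0,0,0,3],[0,0,0,0,0,0,3],[1.5,0,0,0,0,0,3],[2,0,0,0,0,0,3],[1.2,0,0,0,0,0,3],[0,0,0,0,0,0,3],[0,0,0,0,0,0,3]]}}

```text
time: 27.15
position: [0.6053, 0.2664, 0.0734]
tool_rot: [0.0, 0.706, 0.0, 0.708]
ft_force: [-0.8, 0.2, -1.0]
grip_width: 0.0479
```

Run:
```python
from h import *
need(.604,.266,.060)
```

```text
t 27.15 pos [0.6053 0.2664 0.0734] f [-0.8  0.2 -1. ] w 0.0479
shift cm [ 1.34 -0.04 -0.14] turn [ 0.     0.003 -0.   ]
```

>>> {"api": "arm_command", "payload": {"plan": [[0.6,0,0,0,0,0,3],[0.4,0,0,0,0,0,3],[0.2,0,0,0,0,0,3],[0.15,0,0,0,0,0,3],[0.05,0,0,0,0,0,3]]}}

```text
time: 27.78
position: [0.6064, 0.2667, 0.0601]
tool_rot: [0.0, 0.705, 0.0, 0.709]
ft_force: [-0.5, -0.7, 1.7]
grip_width: 0.0473
```

>>> {"api": "arm_command", "payload": {"plan": [[0.05,0,0,0,0,0,5.2],[0,0,0,0,0,0,6],[0,0,0,0,0,0,8.7],[0,0,0,0,0,0,8.7],[0,0,0,0,0,0,8.7],[-1,0,0,0,0,0,8.7],[-3,0,0,0,0,0,8.7],[-4,0,0,0,0,0,8.7],[-4,0,0,0,0,0,8.7],[-2.5,0,0,0,0,0,8.7],[0,0,0,0,0,0,8.7]]}}

```text
time: 29.15
position: [0.6064, 0.2668, 0.2127]
tool_rot: [0.001, 0.704, 0.001, 0.711]
ft_force: [0.7, 0.2, -0.6]
grip_width: 0.0866
```

>>> {"api": "arm_command", "payload": {"plan": [[0,-1,-2.5,0,0,0,8.7],[0,-2,-4,0,0,0,8.7],[0,-2,-4.2,0,0,0,8.7],[0,-2,-4.2,0,0,0,8.7],[0,-0.8,-2,0,0,0,8.7],[0,0,0,0,0,0,8.7],[0,0,0,0,0,0,8.7]]}}

```text
time: 30.02
position: [0.4288, 0.1858, 0.2048]
tool_rot: [0.0, 0.707, 0.0, 0.707]
ft_force: [0.3, -0.2, 0.2]
grip_width: 0.0875
```

Run:
```python
from h import *
cv2.imwrite('pics/w5.png',top(.436,.188,.104))
need(.436,.188,.060)
```

```text
3541 0.1048 [array([436.6, 191.4]), np.float64(23.8)] [array([436.5, 191.3]), array([43.5, 46.8]), np.float64(88.0)]
t 30.07 pos [0.4288 0.1858 0.2047] f [0.2 0.4 0.9] w 0.0868
shift cm [14.47  0.22  0.72] turn [ 0.  0. -0.]
```

>>> {"api": "arm_command", "payload": {"plan": [[0,0.5,0.5,0,0,0,8.7],[0,0,0,0,0,0,8.7],[0,0,0,0,0,0,8.7],[2.5,0,0,0,0,0,8.7],[4,0,0,0,0,0,8.7],[2,0,0,0,0,0,8.7],[0,0,0,0,0,0,8.7],[0,0,0,0,0,0,8.7]]}}

```text
time: 31.08
position: [0.4401, 0.1929, 0.1185]
tool_rot: [0.0, 0.705, 0.001, 0.71]
ft_force: [0.1, 1.2, -0.7]
grip_width: 0.0874
```

Run:
```python
from h import *
need(.4365,.1908,.060)
```

```text
t 31.07 pos [0.4401 0.1929 0.1185] f [ 0.1  1.2 -0.7] w 0.0874
shift cm [ 5.85 -0.21 -0.41] turn [ 0.001  0.007 -0.002]
```

>>> {"api": "arm_command", "payload": {"plan": [[0,-0.2,-0.5,0,0.007,-0.002,8.7],[0,0,0,0,0,0,8.7],[0,0,0,0,0,0,8.7],[2,0,0,0,0,0,8.7],[2.5,0,0,0,0,0,8.7],[1.3,0,0,0,0,0,8.7],[0,0,0,0,0,0,8.7],[0,0,0,0,0,0,8.7]]}}

```text
time: 32.08
position: [0.439, 0.1916, 0.0634]
tool_rot: [0.0, 0.703, 0.001, 0.711]
ft_force: [-0.4, 0.6, -0.1]
grip_width: 0.0874
```

Run:
```python
from h import *
need(.4365,.1908,.060)
```

```text
t 32.08 pos [0.439  0.1916 0.0634] f [-0.4  0.6 -0.1] w 0.0874
shift cm [ 0.34 -0.08 -0.25] turn [ 0.001  0.011 -0.001]
```

>>> {"api": "arm_command", "payload": {"plan": [[0.3,-0.1,-0.2,0,0.01,0,8.7],[0,0,0,0,0,0,8.7],[0,0,0,0,0,0,3],[0,0,0,0,0,0,3],[0,0,0,0,0,0,3],[0,0,0,0,0,0,3],[0,0,0,0,0,0,3],[0,0,0,0,0,0,3],[0,0,0,0,0,0,3],[0,0,0,0,0,0,3]]}}

```text
time: 33.33
position: [0.4378, 0.1907, 0.0618]
tool_rot: [0.0, 0.706, 0.001, 0.708]
ft_force: [0.3, -0.4, 1.0]
grip_width: 0.0471
```

>>> {"api": "arm_command", "payload": {"plan": [[-1.5,0,0,0,0,0,3],[-3,0,0,0,0,0,3],[-3.5,0,0,0,0,0,3],[-3.5,0,0,0,0,0,3],[-3,0,0,0,0,0,3],[0,0,0,0,0,0,3],[0,-2,1.3,0,0,0,3],[0,-4,2.8,0,0,0,3],[0,-4,2.8,0,0,0,3],[0,-4,2.8,0,0,0,3],[0,-2.5,1.8,0,0,0,3],[0,0,0,0,0,0,3]]}}

```text
time: 34.83
position: [0.5488, 0.021, 0.1988]
tool_rot: [-0.0, 0.713, 0.002, 0.701]
ft_force: [-0.0, 0.6, -0.9]
grip_width: 0.0478
```

>>> {"api": "arm_command", "payload": {"plan": [[0,-2,1.4,0,0,0,3],[0,-3.5,2.6,0,0,0,3],[0,-3,2.2,0,0,0,3],[0,-1,0.8,0,0,0,3],[0,0,0,0,0,0,3],[0,0,0,0,0,0,3]]}}

```text
time: 35.58
position: [0.6166, -0.0731, 0.1917]
tool_rot: [-0.0, 0.717, 0.005, 0.697]
ft_force: [-0.8, -0.2, -0.5]
grip_width: 0.0478
```

Run:
```python
from h import *
need(.626,-.072,.068)
```

```text
t 35.58 pos [ 0.6166 -0.0731  0.1917] f [-0.8 -0.2 -0.5] w 0.0478
shift cm [12.33  0.02  1.29] turn [ 0.008 -0.028 -0.007]
```

>>> {"api": "arm_command", "payload": {"plan": [[0,0.1,0.9,0.008,-0.027,-0.006,3],[0,0,0,0,0,0,3],[0,0,0,0,0,0,3],[2,0,0,0,0,0,3],[3,0,0,0,0,0,3],[1.5,0,0,0,0,0,3],[0,0,0,0,0,0,3],[0,0,0,0,0,0,3]]}}

```text
time: 36.58
position: [0.6262, -0.0687, 0.1276]
tool_rot: [-0.001, 0.706, 0.001, 0.708]
ft_force: [1.1, -0.5, -0.5]
grip_width: 0.0476
```

Run:
```python
from h import *
need(.626,-.072,.068)
```

```text
t 36.58 pos [ 0.6262 -0.0687  0.1276] f [ 1.1 -0.5 -0.5] w 0.0476
shift cm [ 5.96 -0.33 -0.05] turn [0.004 0.004 0.   ]
```

>>> {"api": "arm_command", "payload": {"plan": [[0,-0.3,0,0.004,0.003,0,3],[0,0,0,0,0,0,3],[0,0,0,0,0,0,3],[1.5,0,0,0,0,0,3],[2,0,0,0,0,0,3],[1.2,0,0,0,0,0,3],[0,0,0,0,0,0,3],[0,0,0,0,0,0,3]]}}

```text
time: 37.58
position: [0.6277, -0.0724, 0.0799]
tool_rot: [-0.0, 0.706, -0.001, 0.709]
ft_force: [0.3, 0.3, -0.8]
grip_width: 0.0474
```

Run:
```python
from h import *
need(.626,-.072,.068)
```

```text
t 37.58 pos [ 0.6277 -0.0724  0.0799] f [ 0.3  0.3 -0.8] w 0.0474
shift cm [ 1.19  0.04 -0.18] turn [-0.001  0.004  0.001]
```

>>> {"api": "arm_command", "payload": {"plan": [[0.6,0,-0.1,0,0.003,0,3],[0.3,0,0,0,0,0,3],[0.2,0,0,0,0,0,3],[0.15,0,0,0,0,0,3],[0.05,0,0,0,0,0,3]]}}

```text
time: 38.2
position: [0.6278, -0.0727, 0.0679]
tool_rot: [-0.001, 0.706, -0.001, 0.709]
ft_force: [-1.1, 0.1, 2.9]
grip_width: 0.0477
```

>>> {"api": "arm_command", "payload": {"plan": [[0.03,0,0,0,0,0,5.2],[0,0,0,0,0,0,6],[0,0,0,0,0,0,8.7],[0,0,0,0,0,0,8.7],[0,0,0,0,0,0,8.7],[-1,0,0,0,0,0,8.7],[-3,0,0,0,0,0,8.7],[-4,0,0,0,0,0,8.7],[-4,0,0,0,0,0,8.7],[-2,0,0,0,0,0,8.7],[0,0,0,0,0,0,8.7]]}}

```text
time: 39.58
position: [0.6279, -0.0725, 0.2152]
tool_rot: [-0.001, 0.704, -0.001, 0.71]
ft_force: [-0.3, 0.5, -0.3]
grip_width: 0.087
```

>>> {"api": "arm_command", "payload": {"plan": [[0,-1.5,-2.5,0,0,0,8.7],[0,-3,-4,0,0,0,8.7],[0,-3,-4.2,0,0,0,8.7],[0,-3,-4.2,0,0,0,8.7],[0,-1.2,-2.2,0,0,0,8.7],[0,0,0,0,0,0,8.7],[0,0,0,0,0,0,8.7]]}}

```text
time: 40.45
position: [0.4501, -0.1903, 0.2092]
tool_rot: [0.0, 0.706, 0.001, 0.708]
ft_force: [0.4, -0.9, 0.1]
grip_width: 0.0869
```

Run:
```python
from h import *
cv2.imwrite('pics/w6.png',top(.4475,-.1935,.096))
need(.4475,-.1935,.056)
```

```text
4573 0.0968 [array([ 448.3, -192.8]), np.float64(31.9)] [array([ 448.3, -192.9]), array([46.3, 46.1]), np.float64(88.2)]
t 40.5 pos [ 0.4502 -0.1902  0.2092] f [-0.1 -0.4  0.1] w 0.0871
shift cm [15.32 -0.35 -0.29] turn [ 0.001  0.002 -0.001]
```

View pics/w6.png

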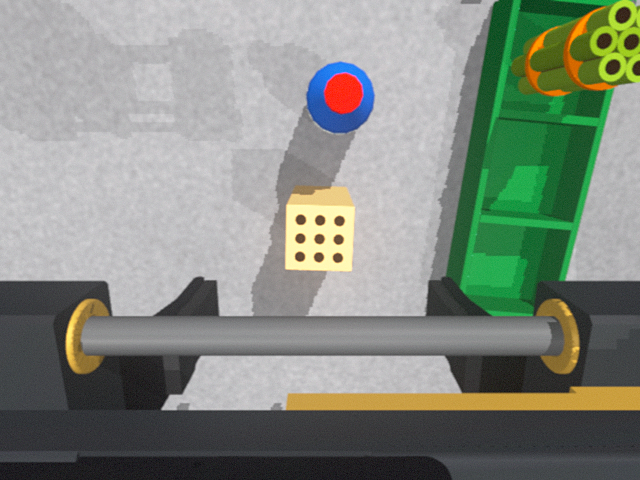

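>>> {"api": "arm_command", "payload": {"plan": [[0,-0.3,-0.3,0.025,0,0,8.7],[0,0,0,0,0,0,8.7],[0,0,0,0,0,0,8.7],[2.5,0,0,0,0,0,8.7],[4,0,0,0,0,0,8.7],[3,0,0,0,0,0,8.7],[0,0,0,0,0,0,8.7],[0,0,0,0,0,0,8.7]]}}

```text
time: 41.5
position: [0.4524, -0.1933, 0.1135]
tool_rot: [0.006, 0.704, -0.008, 0.71]
ft_force: [0.4, -0.6, 0.7]
grip_width: 0.0874
```

Run:
```python
from h import *
need(.448,-.1928,.056)
```

```text
t 41.5 pos [ 0.4524 -0.1933  0.1135] f [ 0.4 -0.6  0.7] w 0.0874
shift cm [ 5.75  0.06 -0.49] turn [-0.021  0.008  0.003]
```

>>> {"api": "arm_command", "payload": {"plan": [[0,0,-0.6,0.008,0.008,0.002,8.7],[0,0,0,0,0,0,8.7],[0,0,0,0,0,0,8.7],[2,0,0,0,0,0,8.7],[2.5,0,0,0,0,0,8.7],[1.2,0,0,0,0,0,8.7],[0,0,0,0,0,0,8.7],[0,0,0,0,0,0,8.7]]}}

```text
time: 42.5
position: [0.45, -0.1961, 0.0605]
tool_rot: [0.007, 0.704, -0.013, 0.71]
ft_force: [-0.1, 0.9, 0.9]
grip_width: 0.0868
```

Run:
```python
from h import *
need(.448,-.1928,.056)
```

```text
t 42.5 pos [ 0.45   -0.1961  0.0605] f [-0.1  0.9  0.9] w 0.0868
shift cm [ 0.44  0.33 -0.22] turn [-0.029  0.01   0.008]
```

>>> {"api": "arm_command", "payload": {"plan": [[0.3,0.3,-0.2,0,0.01,0.008,8.7],[0,0,0,0,0,0,8.7],[0,0,0,0,0,0,3],[0,0,0,0,0,0,3],[0,0,0,0,0,0,3],[0,0,0,0,0,0,3],[0,0,0,0,0,0,3],[0,0,0,0,0,0,3],[0,0,0,0,0,0,3],[0,0,0,0,0,0,3]]}}

```text
time: 43.75
position: [0.4489, -0.1934, 0.0589]
tool_rot: [0.01, 0.706, -0.011, 0.708]
ft_force: [0.6, 0.7, -0.1]
grip_width: 0.0458
```

>>> {"api": "arm_command", "payload": {"plan": [[-1.5,0,0,0,0,0,3],[-3,0,0,0,0,0,3],[-3.5,0,0,0,0,0,3],[-3.5,0,0,0,0,0,3],[-2.5,0,0,0,0,0,3],[0,0,0,0,0,0,3],[0,-0.5,2.5,0,0,0,3],[0,-0.8,4,0,0,0,3],[0,-1,4.2,0,0,0,3],[0,-0.9,4,0,0,0,3],[0,-0.4,2,0,0,0,3],[0,0,0,0,0,0,3]]}}

```text
time: 45.25
position: [0.6127, -0.2313, 0.1988]
tool_rot: [0.013, 0.711, -0.008, 0.703]
ft_force: [-0.2, -0.4, -1.1]
grip_width: 0.0462
```

Run:
```python
from h import *
need(.6116,-.236,.065)
```

```text
t 45.25 pos [ 0.6127 -0.2313  0.1988] f [-0.2 -0.4 -1.1] w 0.0462
shift cm [13.38 -0.55  0.05] turn [-0.029 -0.011 -0.006]
```

>>> {"api": "arm_command", "payload": {"plan": [[0,-0.4,0,0,-0.01,-0.006,3],[0,0,0,0,0,0,3],[0,0,0,0,0,0,3],[2,0,0,0,0,0,3],[3,0,0,0,0,0,3],[2,0,0,0,0,0,3],[0,0,0,0,0,0,3],[0,0,0,0,0,0,3]]}}

```text
time: 46.25
position: [0.6077, -0.2346, 0.1289]
tool_rot: [0.011, 0.708, -0.011, 0.706]
ft_force: [1.1, -0.1, -1.0]
grip_width: 0.0457
```

Run:
```python
from h import *
need(.6116,-.236,.065)
```

```text
t 46.25 pos [ 0.6077 -0.2346  0.1289] f [ 1.1 -0.1 -1. ] w 0.0457
shift cm [ 6.39 -0.13  0.41] turn [-0.031 -0.002  0.   ]
```

>>> {"api": "arm_command", "payload": {"plan": [[0,-0.1,0.3,0,-0.002,0,3],[0,0,0,0,0,0,3],[0,0,0,0,0,0,3],[1.5,0,0,0,0,0,3],[2.2,0,0,0,0,0,3],[1.4,0,0,0,0,0,3],[0,0,0,0,0,0,3],[0,0,0,0,0,0,3]]}}

```text
time: 47.25
position: [0.6123, -0.2365, 0.0774]
tool_rot: [0.01, 0.706, -0.012, 0.708]
ft_force: [-0.3, 1.0, -1.2]
grip_width: 0.0458
```

Run:
```python
from h import *
need(.6116,-.236,.065)
```

```text
t 47.25 pos [ 0.6123 -0.2365  0.0774] f [-0.3  1.  -1.2] w 0.0458
shift cm [ 1.24  0.05 -0.08] turn [-0.031  0.004  0.002]
```

>>> {"api": "arm_command", "payload": {"plan": [[0.6,0,0,0,0.003,0,3],[0.35,0,0,0,0,0,3],[0.2,0,0,0,0,0,3],[0.15,0,0,0,0,0,3],[0.05,0,0,0,0,0,3]]}}

```text
time: 47.88
position: [0.6133, -0.2372, 0.0649]
tool_rot: [0.01, 0.706, -0.012, 0.708]
ft_force: [-0.8, -0.5, 1.3]
grip_width: 0.0455
```

>>> {"api": "arm_command", "payload": {"plan": [[0.05,0,0,0,0,0,5.2],[0,0,0,0,0,0,6],[0,0,0,0,0,0,8.7],[0,0,0,0,0,0,8.7],[0,0,0,0,0,0,8.7],[-1,0,0,0,0,0,8.7],[-3,0,0,0,0,0,8.7],[-4,0,0,0,0,0,8.7],[-4,0,0,0,0,0,8.7],[-2.5,0,0,0,0,0,8.7],[0,0,0,0,0,0,8.7]]}}

```text
time: 49.25
position: [0.6137, -0.237, 0.2175]
tool_rot: [0.009, 0.705, -0.013, 0.709]
ft_force: [-0.7, -0.2, 0.1]
grip_width: 0.0872
```

>>> {"api": "arm_command", "payload": {"plan": [[0,-2,-3,0,0,0,8.7],[0,-3,-4.5,0,0,0,8.7],[0,-3,-4.5,0,0,0,8.7],[0,-3,-4.5,0,0,0,8.7],[0,-3,-4.5,0,0,0,8.7],[0,-1,-2,0,0,0,8.7],[0,0,0,0,0,0,8.7],[0,0,0,0,0,0,8.7]]}}

```text
time: 50.25
position: [0.3708, -0.3798, 0.209]
tool_rot: [0.011, 0.707, -0.009, 0.707]
ft_force: [0.7, -0.1, -0.8]
grip_width: 0.0871
```

Run:
```python
from h import *
o=robot.get_obs();print(o['time'],o['position'],o['ft_force'])
for n in ['top','side']:
    im,d,K,M=cam(n); cv2.imwrite(f'pics/{n}9.png',im); P=cloud(d,K,M); z=P[...,2]
    for nm,x,y,h,bx,by,ya in [('reeds',.614,.103,.106,.609,.1845,.058),('tube',.609,.1845,.1,.609,.1845,.058),('log',.604,.266,.096,.609,.1845,.058),('bamboo',.626,-.072,.11,.6187,-.154,-.087),('block',.612,-.236,.102,.6187,-.154,-.087),('birch',.446,.1,.086,0,0,0),('glue',.462,-.102,.112,0,0,0)]:
        q=P[(abs(z-h)<.009)&(np.hypot(P[...,0]-x,P[...,1]-y)<.045)]
        if len(q)<20: print(n,nm,len(q)); continue
        lo,hi=np.percentile(q,[1,99],axis=0); m=((lo+hi)/2)
        c,s=np.cos(ya),np.sin(ya); dx,dy=m[0]-bx,m[1]-by
        print(n,nm,'top z',np.percentile(q[:,2],90).round(4),m[:2].round(4),'tray',round(c*dx+s*dy,4),round(-s*dx+c*dy,4))
```

```text
50.25 [ 0.37077923 -0.37981152  0.20897376] [ 0.68786775 -0.14060316 -0.80993618]
top reeds top z 0.1082 [0.6121 0.1048] tray -0.0015 -0.0798
top tube top z 0.1028 [0.6077 0.1851] tray -0.0013 0.0007
top log top z 0.0988 [0.6027 0.2646] tray -0.0016 0.0804
top bamboo top z 0.1125 [ 0.6253 -0.0724] tray -0.0005 0.0818
top block top z 0.1045 [ 0.6112 -0.2368] tray -0.0003 -0.0832
top birch top z 0.0889 [0.4444 0.101 ] tray 0.4444 0.101
top glue top z 0.1142 [ 0.4609 -0.1008] tray 0.4609 -0.1008
side reeds top z 0.1066 [0.6145 0.1041] tray 0.0009 -0.0806
side tube top z 0.1009 [0.61   0.1852] tray 0.0011 0.0006
side log top z 0.0972 [0.6053 0.263 ] tray 0.0008 0.0785
side bamboo top z 0.1103 [ 0.627  -0.0726] tray 0.0012 0.0818
side block top z 0.1023 [ 0.6127 -0.2378] tray 0.0013 -0.084
side birch top z 0.087 [0.4472 0.101 ] tray 0.4472 0.101
side glue top z 0.1118 [ 0.4633 -0.1007] tray 0.4633 -0.1007
```

View pics/top9.png

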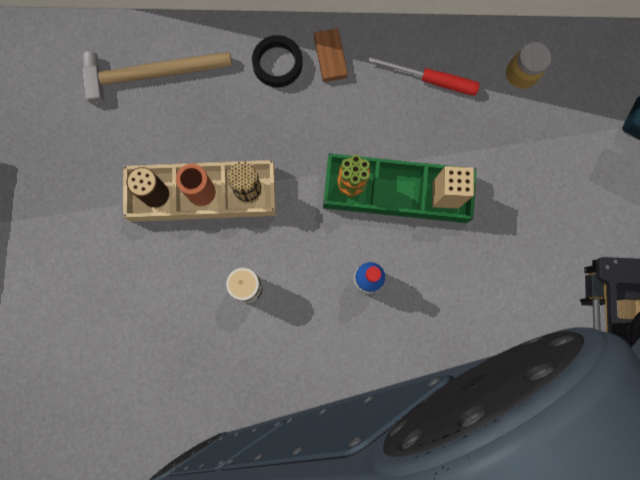

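View pics/side9.png

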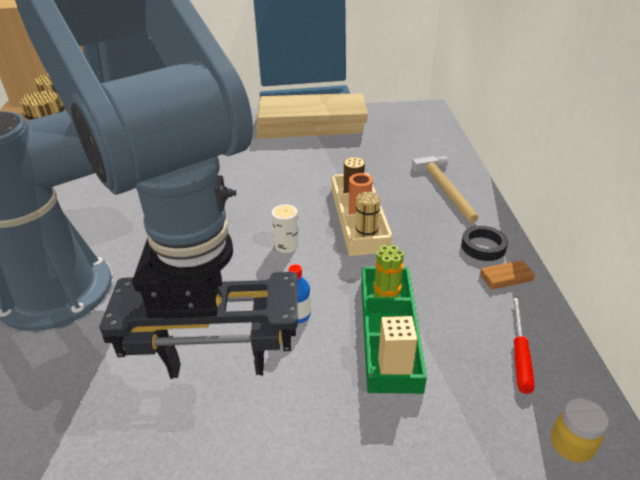

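All five pieces stand upright and centred in their compartments. The birch log and glue bottle have not moved, and the arm is clear of everything.

```bash
python3 -c "
from h import *
print(workorder.hand_in())"
```

```text
the job is handed in; nothing more can be done
None
```

I placed all five pieces and handed in the job at about 50 s of robot time. The hand-in gives no verdict.

- **Pale wood tray:** holds the log, the clay tube and the reed bundle, each in its own compartment.
- **Green tray:** holds the bamboo bundle and the timber block, one in each end compartment.

**Last checks, from the top and side cameras:**
- **Position:** every piece is within 2 mm of its tray's long centre line and within 4 mm of its compartment centre.
- **Height and uprightness:** the pieces' top heights match standing on the floor (top camera reads 2–3 mm high), and all look upright.
- **Bystanders:** the birch log and glue bottle measure within 3 mm of their starting positions.
- **Robot:** the gripper is open and clear of everything.

**Disagreements:**
- The top and side cameras differ by 2–3 mm, which is close to their calibration error.
- The arm drifted up to about 15 mm sideways on some descents. On the reeds' first lowering, this brought the bundle to the edge of the compartment wall, with no noticeable contact force. I re-centred it before setting it down.
- The reeds also touched down with about 12 N, against 1–3 N for the other pieces.

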